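# Nest the banded parts cup in its holder

## Robot

A 6-joint arm with a two-finger parallel gripper is mounted at the origin on the work surface; the furniture and walls round the work are solid. World frame = base frame: x ahead of the robot, y to its left, z up, the work surface at z = 0. Lengths are in m, angles in rad, forces in N, time in s.
With the tool pointing down it reaches from about 0.25 to 0.725 m from the base axis. Payload 4 kg.
Tool frame: the origin (TCP) lies midway between the tips of the shut fingers; the grasp point (between the pads) lies 19 mm behind it; z points along the fingers, y is the line along which they close (so a half turn about z gives the same grasp; the last joint's range is limited). The gripper opens to 85 mm and grips with 20 to 120 N. Pads are 22 mm wide; open, the fingers measure 114 mm over their backs; the gripper's body (76 mm by 85 mm) begins 54 mm behind the grasp point. The pads swing forward as they close: fully open they stand 13 mm farther back than shut.
Start: joints at [1.265, 0.241, 0.005, 1.335, 0, 1.571], TCP at [0.151, 0.477, 0.231] pointing down, gripper open.
Joint ranges: [-2.72, 2.72], [-1.05, 1.87], [-1.09, 1.28], [-1.99, 2.15], [-1.42, 1.44], [-3.14, 3.14]. Speed limits (rad/s): [2.79, 2.79, 3.14, 3.14, 3.14, 3.14].

## Interface

Orientations are given as a unit quaternion [x, y, z, w].
In Python, from workcell import monitor, vision, job gives the robot as it stands.
- The arm moves only by the tool move_arm, never from a script. Its argument "moves" is a list that holds one entry, the list of rows, each a list of 5 numbers: the shift along the world's x, y, z in m, then the turn about the world's z in degrees, then the opening in per cent of the stroke, from 0 (shut) to 100 (fully open). In form: [[[x, y, z, turn, gripper], ...]]. A call has 1 to 5 rows; each row is the pose to reach, as a shift and turn from the pose commanded when the call began; what a row does not reach only later rows make up. A row lasts 1/8 s, in which the tool goes at most 62.5 mm and 10.7 degrees, less where a joint would pass 70% of its speed; a pose out of reach is approached as far as the arm can. A call with a gripper value outside its range is refused whole. The fingers move at their own pace and stop on an object; the grip force is fixed at half the most. Time passes only in rows, so rows that repeat a pose let the fingers close. It gives the time, the measured TCP pose, the force, the opening and the grip force at its end, in the units of the state.
- monitor.get_obs(): the state, without advancing time (a new reading comes with each control period).
- vision.camera(name): name is "scene" or "top"; returns a dict with "color" (400x640x3 uint8, red, green, blue), "camera_matrix" (3x3 intrinsics, pixels), "eye" and "attitude" of the camera in the world. Camera axes: x right, y up, looking along -z (the intrinsics and any distortion apply to the point x, -y, -z); pixel columns grow to the right and rows downward; lengths in m; the calibration is good to about 2 mm. A picture is of the moment at which its call begins. There is no depth.
- job.job_done(): hands the job in; it is judged then, once.
The state is a dict: "clock": time; "joint_pos": joint angles; "joint_vel": joint speeds; "tau": joint torques, N m; "eef_pos": TCP position; "tool_rot": TCP orientation; "ft_force": force on the tool from outside, world axes, zero at the start; "ft_torque": the same for the moment, N m; "grip_width": finger opening in m; "grasp_force": force on a finger pad.
Only numpy, scipy, OpenCV 4.12 (cv2) and the standard library are available. Lean on these libraries where they do the work, as an engineer would, in place of code of your own. Each camera call takes 0.05 s, during which the arm holds its last target. There are 200 camera calls.

## Task

Put the empty orange parts cup away: nest it upright in the blue tapered holder cup that is bolted down on the steel plate, lowering it in, not dropping it, and press it gently until the holder's rim lies within the cup's white band. Stop there, because pressed deeper than the band it wedges; then let go. Leave the green cup and the yellow cap where they are.

Things in the scene. Friction and masses are not known exactly. Their poses are not given: they have to be found in the camera images.
- cup_center (a point): Centre of the loose orange cup, half-way up and mid-way in its white band; z up its axis. 120 mm tall, 0.08 kg, starts upright on the worktop. Outer diameter 32 mm at the foot, widening evenly to 55 mm at 88 mm height, then straight, 56 mm across, up to the open rim: grip this straight part. The band lies 52 to 68 mm above the foot.
- nest_rim (a point): Centre of the mouth of the fixed blue holder cup, 106 mm above the worktop; z up. Mouth 53 mm inside, 61 mm outside, tapered like the orange cup; base plate 110 mm square. A black cushion 42 mm down catches the cup's foot, slides on down with a 6 N drag and stays put. Rightly nested, the foot is 60 mm down (this point meets cup_center), with 2.5 mm play; the walls wedge at 80 mm.
- green_center (a point): Centre, half-way up, of the loose wider green cup without a band, 76 mm across and 85 mm tall; a bystander, too wide for the holder.
- yellow_center (a point): Centre, half-way up, of the loose yellow plastic cap, 66 mm across and 46 mm tall; a bystander.
Not all that is in view belongs to the job. There is more than one size of the part that bears cup_center; the job needs the larger.

How it is judged:
At the end, for the whole second after the job is handed in: The orange cup stands in the blue holder, its axis within 10 mm of the holder's and within 10 degrees of upright, pressed in so that the middle of its white band is within 10 mm of the holder's rim height, and stays there (horizontal distance between cup_center and nest_rim below 0.01 m and z of cup_center in the frame of nest_rim between -0.01 and 0.01 m and angle between cup_center's own z axis and vertical below 0.175 rad); the robot touches nothing.
It fails at once if the cup is pushed more than 16 mm past the middle of its band (wedged in the holder) (horizontal distance between cup_center and nest_rim below 0.03 m and z of cup_center in the frame of nest_rim below -0.016 m).
It fails at once if the cup is pressed on the holder with more than 25 N (contact force between cup and nest above 25 N).
It fails at once if the cup is dropped or rammed into the holder (faster than 0.6 m/s inside it) (horizontal distance between cup_center and nest_rim below 0.03 m and z of cup_center in the frame of nest_rim below 0.05 m and linear speed of cup above 0.6 m/s).
It fails at once if the green cup is moved more than 30 mm (distance of green_center from where it was at the start of the episode above 0.03 m).
It fails at once if the yellow cap is moved more than 30 mm (distance of yellow_center from where it was at the start of the episode above 0.03 m).
It also fails if it takes over 35 s, if anything falls off the work surface, if the arm or the gripper's body presses on something with over 40 N, if the wrist force passes 120 N, or if a joint passes its speed limit or range.

## Working session

There is one attempt and no reset: what is moved stays moved. The work goes in short steps, Python scripts to look and compute and a tool call to move; the robot and the scene stay as the last step left them, time stands still between calls to the robot, and variables do not carry over. Pictures are saved under pics/ and viewed, at most 10 in all, crops included, and the job is handed in when it is done.

Besides the shell and the picture viewer there is one more tool, called after ">>>" as name([rows], argument=value, ...), one row to a line, values as JSON. move_arm: Moves the arm, as the interface text tells. Its arguments: {"type":"object","properties":{"moves":{"type":"array","items":{"type":"array","items":{"type":"array","items":{"type":"number"}}}}},"required":["moves"]}

```bash
mkdir -p pics; ls; python3 - <<'E'
from workcell import monitor, vision
import cv2, numpy as np
for n in ("scene","top"):
    c=vision.camera(n); cv2.imwrite(f"pics/{n}0.png",c["color"][:,:,::-1]); print(n,c["camera_matrix"],c["eye"],c["attitude"],[k for k in c])
print(monitor.get_obs())
E
```

```text
pics
scene [[463.50349546   0.         314.91763319]
 [  0.         463.50349546 200.54529256]
 [  0.           0.           1.        ]] [-0.02933623 -0.45809967  0.97298294] [ 0.30294812 -0.14687616 -0.3866257   0.85858628] ['color', 'camera_matrix', 'eye', 'attitude']
top [[479.30725553   0.         316.05278739]
 [  0.         479.30725553 199.3052429 ]
 [  0.           0.           1.        ]] [0.39722719 0.00907524 1.34434902] [ 0.03924678 -0.04383588 -0.69582408  0.71579813] ['color', 'camera_matrix', 'eye', 'attitude']
{'clock': 0.1, 'joint_pos': array([ 1.26495570e+00,  2.41342885e-01,  3.84895818e-03,  1.33521257e+00,
       -1.68307832e-05,  1.57077171e+00]), 'joint_vel': array([ 2.54803508e-04, -2.11048343e-03,  3.74942444e-03,  6.63395707e-04,
       -7.54454981e-05,  1.48792042e-03]), 'tau': array([-3.87589625e-04, -3.73138368e+01,  2.53009522e+01,  1.08539456e-02,
       -1.39071585e-05,  6.62542107e-06]), 'eef_pos': array([0.15037896, 0.4762465 , 0.23049556]), 'tool_rot': array([ 1.52312770e-01,  9.88331881e-01, -9.45218041e-04, -1.37177513e-04]), 'ft_force': array([-0.04739736,  0.34492983, -0.38429184]), 'ft_torque': array([ 0.01108812, -0.04728039, -0.02603019]), 'grasp_force': 0.0, 'grip_width': 0.08530723177937609}
```

View pics/scene0.png

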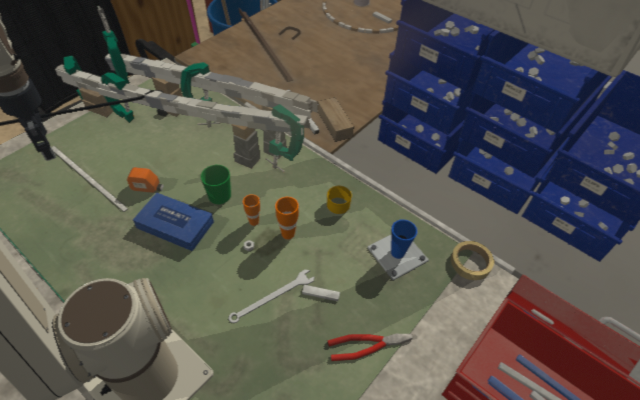

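View pics/top0.png

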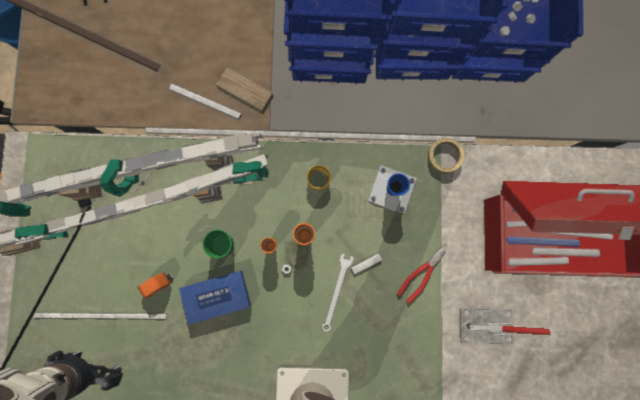

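The top view shows the larger orange cup at (304,234), a smaller orange cup at (268,246), the holder at (398,185), the green cup at (217,244) and the yellow cap at (318,178). In the scene view, the orange cups are at (287,217), large with a band, and (252,208), small. The orange tape measure at (143,180) is a distractor. The larger banded cup fits the description. I'll measure it and confirm with a crop.

```bash
cat > h.py <<'E'
import cv2, numpy as np
from scipy.spatial.transform import Rotation as R
def ray(c,u,v,z):
    K=c["camera_matrix"]; d=R.from_quat(c["attitude"]).apply([(u-K[0,2])/K[0,0],-(v-K[1,2])/K[1,1],-1])
    return c["eye"]+d*(z-c["eye"][2])/d[2]
def pix(c,p):
    K=c["camera_matrix"]; q=R.from_quat(c["attitude"]).inv().apply(np.array(p)-c["eye"])
    return K[0,0]*q[0]/-q[2]+K[0,2], K[1,1]*-q[1]/-q[2]+K[1,2]
HUE={"orange":(4,14),"blue":(104,124),"green":(50,85),"yellow":(18,28)}
def blob(c,col,u,v,w=26,s=120):
    hsv=cv2.cvtColor(c["color"],cv2.COLOR_RGB2HSV); lo,hi=HUE[col]
    m=cv2.inRange(hsv,(lo,s,40),(hi,255,255)); k=np.zeros_like(m); k[v-w:v+w,u-w:u+w]=m[v-w:v+w,u-w:u+w]
    cs=cv2.findContours(k,cv2.RETR_EXTERNAL,cv2.CHAIN_APPROX_NONE)[0]
    return max(cs,key=cv2.contourArea)
E
python3 - <<'E'
from workcell import vision
from h import *
t=vision.camera("top"); s=vision.camera("scene")
for n,col,u,v,z in (("cup","orange",304,234,.12),("small","orange",268,246,.09),("nest","blue",398,185,.106),("green","green",217,244,.085),("yellow","yellow",318,178,.046)):
    b=blob(t,col,u,v,22); (x,y),r=cv2.minEnclosingCircle(b); p=ray(t,x,y,z)
    print(n,(round(x,1),round(y,1)),"r_px",round(r,1),p.round(4),"diam mm",round(2000*r*(1.344-z)/479,1))
for n,col,u,v,z,w in (("cup","orange",287,217,.12,26),("small","orange",252,208,.09,18),("nest","blue",403,238,.106,26)):
    b=blob(s,col,u,v,w)[:,0]; l,rr=b[:,0].min(),b[:,0].max(); yt=b[:,1].min(); xt=b[b[:,1]==yt,0].mean()
    # rim: widest row -> end points ; far rim point
    print(n,"bbox",l,rr,yt,b[:,1].max(),"far rim pt",ray(s,xt,yt,z).round(4))
a=cv2.resize(s["color"][150:290,200:440],None,fx=3.3,fy=3.3,interpolation=cv2.INTER_CUBIC)
cv2.imwrite("pics/crop1.png",a[:,:,::-1])
E
```

```text
cup (303.4, 233.8) r_px 11.3 [0.4525 0.033  0.12  ] diam mm 57.7
small (268.0, 245.0) r_px 8.2 [0.4221 0.1247 0.09  ] diam mm 43.2
nest (397.8, 185.2) r_px 11.9 [ 0.5869 -0.2096  0.106 ] diam mm 61.7
green (217.9, 243.5) r_px 14.6 [0.4224 0.2562 0.085 ] diam mm 76.6
yellow (318.2, 177.5) r_px 12.5 [ 0.611  -0.0015  0.046 ] diam mm 67.9
cup bbox 275 298 197 226 far rim pt [0.4708 0.0473 0.12  ]
small bbox 243 259 195 215 far rim pt [0.4334 0.1358 0.09  ]
nest bbox 391 416 220 257 far rim pt [ 0.6092 -0.194   0.106 ]
```

View pics/crop1.png

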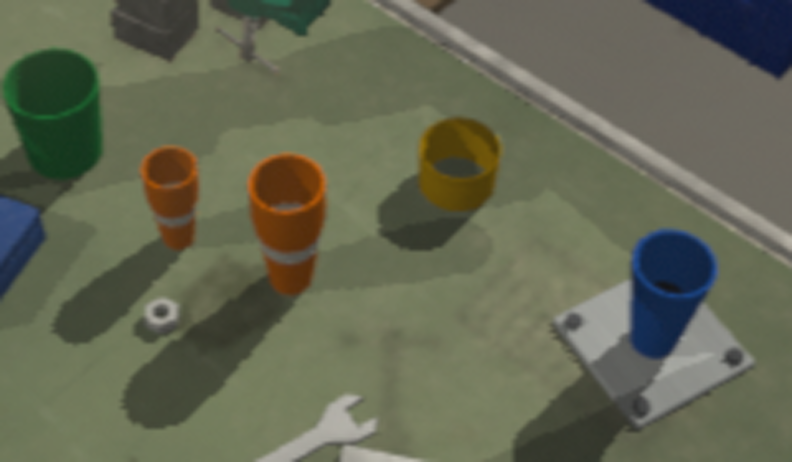

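The crop confirms two banded orange cups. The left one (scene 252,208) is 43 mm across and the right one (scene 287,217) is 57.7 mm across, against 56 mm given. The right one is the job's cup, at about (0.452, 0.031). The holder is at about (0.585, -0.208), and the green and yellow sizes match too. I'll approach with the closing axis roughly perpendicular to the line to the small cup.

>>> move_arm([
  [[0.03,-0.045,0,-6,100],[0.06,-0.09,0,-12,100],[0.09,-0.135,0,-18,100],[0.12,-0.18,0,-24,100],[0.15,-0.225,0,-30,100]],
])

```text
clock: 0.82
eef_pos: [0.3012, 0.2503, 0.2313]
tool_rot: [0.404, 0.915, 0.0, 0.0]
ft_force: [1.2, 0.0, -0.1]
grip_width: 0.0851
grasp_force: 0.0
```

>>> move_arm([
  [[0.03,-0.045,0,-6,100],[0.06,-0.09,0,-12,100],[0.09,-0.135,0,-18,100],[0.12,-0.18,0,-24,100],[0.152,-0.221,-0.02,-24,100]],
])

```text
clock: 1.45
eef_pos: [0.4545, 0.0291, 0.2125]
tool_rot: [0.585, 0.811, 0.001, 0.002]
ft_force: [0.5, 0.1, 0.2]
grip_width: 0.0851
grasp_force: 0.0
```

>>> move_arm([
  [[0,0,-0.03,0,100],[0,0,-0.06,0,100],[0,0,-0.09,0,100],[0,0,-0.09,0,100]],
])

```text
clock: 1.95
eef_pos: [0.4502, 0.0305, 0.1192]
tool_rot: [0.584, 0.811, -0.002, -0.002]
ft_force: [-0.9, 0.2, 0.3]
grip_width: 0.0856
grasp_force: 0.0
```

```bash
python3 - <<'E'
from workcell import vision
from h import *
for n,(y0,y1,x0,x1) in (("scene",(130,250,220,360)),):
    s=vision.camera(n)
    a=cv2.resize(s["color"][y0:y1,x0:x1],None,fx=5,fy=5,interpolation=cv2.INTER_CUBIC); cv2.imwrite(f"pics/c2{n}.png",a[:,:,::-1])
E
```

```text
(no output)
```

View pics/c2scene.png

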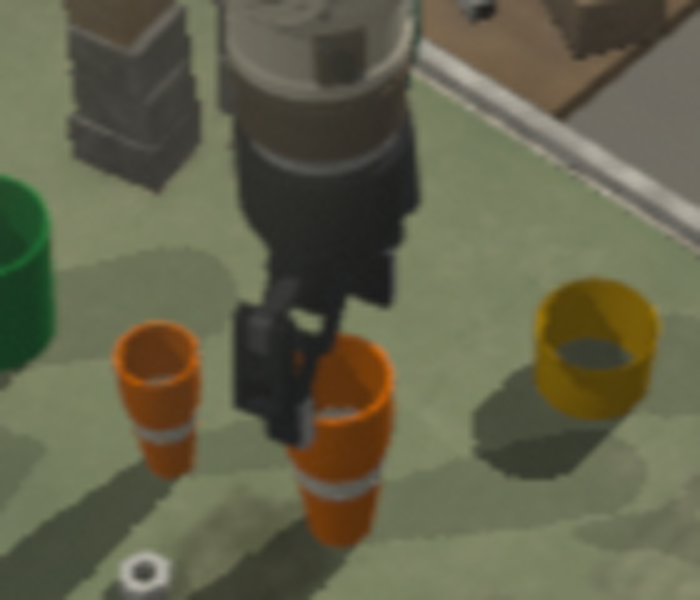

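The crop shows the cup's mouth at about (345,380) between the two open fingers, with the near finger at (275,385) clear of its wall. I'll go down and close.

>>> move_arm([
  [[0,0,-0.02,0,100],[0,0,-0.04,0,100],[0,0,-0.04,0,40],[0,0,-0.04,0,40],[0,0,-0.04,0,40]],
])

```text
clock: 2.62
eef_pos: [0.4541, 0.0309, 0.0832]
tool_rot: [0.584, 0.812, 0.001, 0.001]
ft_force: [-0.8, 0.1, 5.3]
grip_width: 0.0553
grasp_force: 63.7
```

>>> move_arm([
  [[0,0,0,0,30],[0,0,0,0,30],[0,0,0,0,30]],
])

```text
clock: 3.0
eef_pos: [0.4541, 0.0309, 0.0832]
tool_rot: [0.584, 0.811, 0.001, 0.001]
ft_force: [-0.0, 0.1, 6.5]
grip_width: 0.0557
grasp_force: 63.9
```

>>> move_arm([
  [[0,0,0.03,0,30],[0,0,0.07,0,30],[0,0,0.11,0,30],[0,0,0.15,0,30],[0.015,-0.03,0.15,0,30]],
])

```text
clock: 3.62
eef_pos: [0.4696, 0.0017, 0.2358]
tool_rot: [0.583, 0.812, 0.003, 0.003]
ft_force: [-0.0, -0.1, -1.1]
grip_width: 0.0555
grasp_force: 63.6
```

>>> move_arm([
  [[0.025,-0.045,0,0,30],[0.05,-0.09,0,0,30],[0.075,-0.135,0,0,30],[0.1,-0.18,0,0,30],[0.117,-0.209,0,0,30]],
])

```text
clock: 4.25
eef_pos: [0.5852, -0.2104, 0.2313]
tool_rot: [0.585, 0.811, -0.0, 0.0]
ft_force: [0.2, 1.0, -1.0]
grip_width: 0.0555
grasp_force: 63.6
```

>>> move_arm([
  [[0,0,0,0,30],[0,0,0,0,30]],
])

```text
clock: 4.5
eef_pos: [0.5841, -0.2077, 0.2312]
tool_rot: [0.584, 0.811, 0.0, -0.001]
ft_force: [-0.0, 0.2, -0.7]
grip_width: 0.0552
grasp_force: 63.6
```

```bash
python3 - <<'E'
from workcell import vision,monitor
from h import *
s=vision.camera("scene"); t=vision.camera("top")
print(monitor.get_obs()["eef_pos"], monitor.get_obs()["grip_width"])
a=cv2.resize(s["color"][140:290,330:480],None,fx=4,fy=4,interpolation=cv2.INTER_CUBIC)
b=cv2.resize(t["color"][130:230,340:440],None,fx=4,fy=4,interpolation=cv2.INTER_CUBIC); b=cv2.copyMakeBorder(b,0,200,0,0,cv2.BORDER_CONSTANT)
cv2.imwrite("pics/c3.png",np.hstack([a,b])[:,:800,::-1])
E
```

```text
[ 0.58413398 -0.20715504  0.23168248] 0.055501248081237686
```

View pics/c3.png

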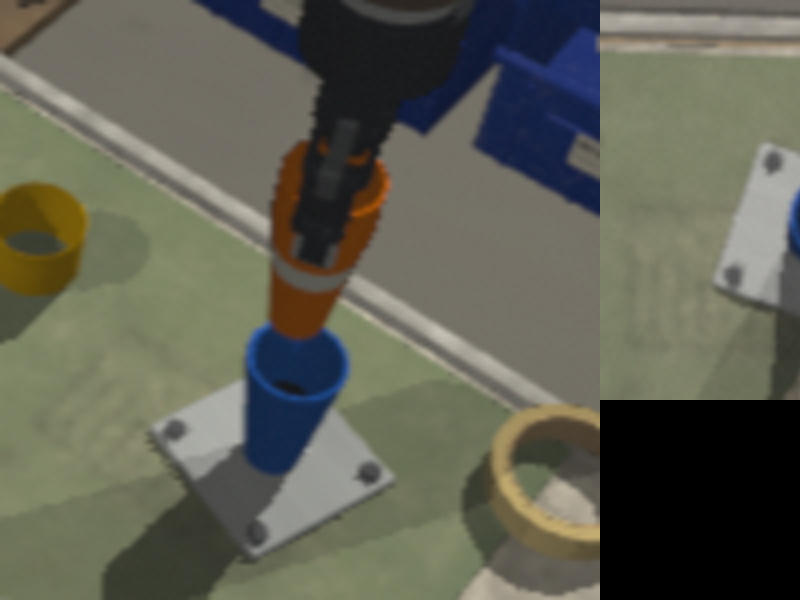

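The left panel (scene) shows the cup hanging upright directly above the holder. Its foot is at about (405,224) and the holder's mouth at about (404,231) in full-picture pixels. The nest is outside the top crop, which I cut wrongly. I'll measure the offset numerically.

```bash
python3 - <<'E'
from workcell import vision,monitor
from h import *
s=vision.camera("scene"); tcp=monitor.get_obs()["eef_pos"]; zf=tcp[2]-.0832
e=s["eye"]
def away(p): d=(p-e)[:2]; return np.append(d/np.linalg.norm(d),0)
# nest: rim columns (bbox of blue in upper part), row of rim centre by predicted centre
b=blob(s,"blue",404,240,24)[:,0]; l,r=b[:,0].min(),b[:,0].max()
print("blue cols",l,r,"rows at l,r",b[b[:,0]==l,1].mean(),b[b[:,0]==r,1].mean())
for c in ([.587,-.2096],[.585,-.208]):
    th=np.linspace(0,6.28,100); P=np.array([pix(s,[c[0]+.0305*np.cos(a),c[1]+.0305*np.sin(a),.106]) for a in th]); print("pred rim",c,P.min(0).round(1),P.max(0).round(1))
o=blob(s,"orange",405,215,14)[:,0]; print("orange bbox",o.min(0),o.max(0), [(y,o[o[:,1]==y,0].min(),o[o[:,1]==y,0].max()) for y in range(o[:,1].max()-8,o[:,1].max()+1)])
for c in (tcp[:2],):
    for z,rad in ((zf,.016),(zf+.03,.0199),(zf+.052,.0228)):
        P=np.array([pix(s,[c[0]+rad*np.cos(a),c[1]+rad*np.sin(a),z]) for a in th]); i=P[:,0].argmin(); j=P[:,0].argmax(); print("pred cup ring z",round(z,3),P[i].round(1),P[j].round(1),"rows",P.min(0)[1].round(1),P.max(0)[1].round(1))
xb=o[o[:,1]==o[:,1].max(),0].mean(); p=ray(s,xb+.5,o[:,1].max()+.5,zf); print("foot centre",(p+.016*away(p)).round(4),"tcp",tcp)
t=vision.camera("top"); a=cv2.resize(t["color"][135:235,345:465],None,fx=5,fy=5,interpolation=cv2.INTER_CUBIC); cv2.imwrite("pics/c4.png",a[:,:,::-1])
E
```

```text
blue cols 392 416 rows at l,r 240.10714285714286 231.0
pred rim [0.587, -0.2096] [389.4 218.8] [415.9 240.3]
pred rim [0.585, -0.208] [388.4 218.9] [414.9 240.4]
orange bbox [398 207] [414 223] [(215, np.int32(398), np.int32(412)), (216, np.int32(398), np.int32(412)), (217, np.int32(398), np.int32(411)), (218, np.int32(398), np.int32(410)), (219, np.int32(398), np.int32(410)), (220, np.int32(398), np.int32(409)), (221, np.int32(399), np.int32(409)), (222, np.int32(400), np.int32(408)), (223, np.int32(401), np.int32(407))]
pred cup ring z 0.149 [397.  217.5] [411.3 219. ] rows 212.7 224.1
pred cup ring z 0.179 [397.3 209. ] [415.6 211.4] rows 203.0 217.3
pred cup ring z 0.201 [397.6 202.6] [418.8 205.2] rows 195.6 212.1
foot centre [ 0.5876 -0.2098  0.1486] tcp [ 0.58419553 -0.2070869   0.23176404]
```

View pics/c4.png

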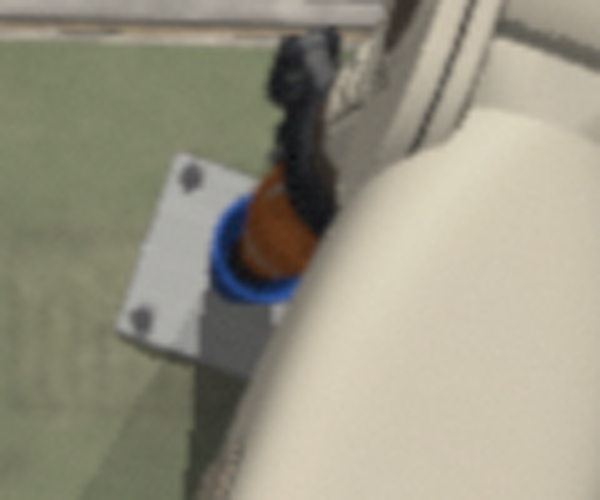

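The scene and top views agree that the cup must move about (+3, -6) mm. I'll shift it, then lower it to just above the cushion.

>>> move_arm([
  [[0.003,-0.006,0,0,30],[0.003,-0.006,-0.02,0,30],[0.003,-0.006,-0.04,0,30],[0.003,-0.006,-0.055,0,30],[0.003,-0.006,-0.055,0,30]],
])

```text
clock: 5.32
eef_pos: [0.5867, -0.2139, 0.1749]
tool_rot: [0.584, 0.812, -0.0, -0.001]
ft_force: [0.4, -0.2, 0.2]
grip_width: 0.0552
grasp_force: 63.6
```

>>> move_arm([
  [[0,0,-0.01,0,30],[0,0,-0.02,0,30],[0,0,-0.025,0,30],[0,0,-0.025,0,30]],
])

```text
clock: 5.82
eef_pos: [0.5873, -0.2141, 0.1507]
tool_rot: [0.584, 0.811, -0.0, -0.0]
ft_force: [0.1, -0.1, -0.2]
grip_width: 0.0552
grasp_force: 63.7
```

```bash
python3 - <<'E'
from workcell import vision,monitor
from h import *
s=vision.camera("scene"); o=monitor.get_obs(); print(o["eef_pos"],o["ft_force"],o["grip_width"])
a=cv2.resize(s["color"][160:270,350:460],None,fx=5.4,fy=5.4,interpolation=cv2.INTER_CUBIC)
cv2.imwrite("pics/c5.png",a[:,:,::-1])
E
```

```text
[ 0.58748909 -0.21415961  0.15121381] [-0.37358407 -0.02849504  0.01156436] 0.055754790974948155
```

View pics/c5.png

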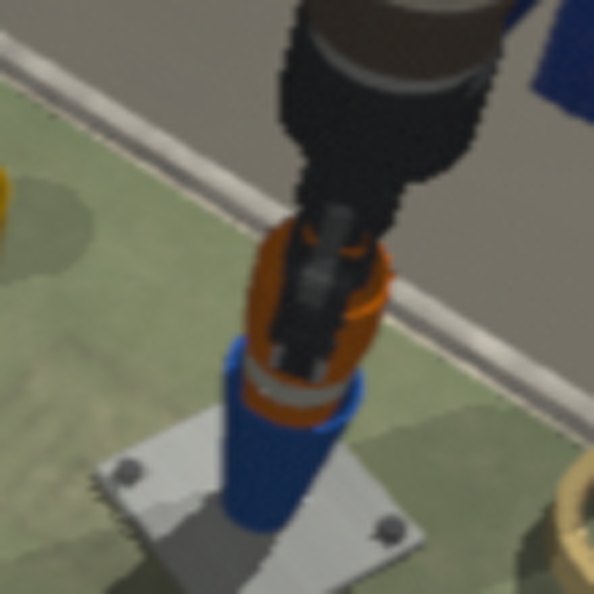

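The cup is inside the mouth, with equal gaps to the rim on the left (222–243) and right (345–365) and no contact force. Now I'll press slowly.

>>> move_arm([
  [[0,0,-0.004,0,30],[0,0,-0.008,0,30],[0,0,-0.012,0,30],[0,0,-0.012,0,30]],
])

```text
clock: 6.38
eef_pos: [0.5882, -0.2144, 0.1404]
tool_rot: [0.584, 0.811, 0.0, 0.001]
ft_force: [-0.2, -0.1, 4.1]
grip_width: 0.0556
grasp_force: 64.0
```

>>> move_arm([
  [[0,0,-0.004,0,30],[0,0,-0.008,0,30],[0,0,-0.01,0,30],[0,0,-0.01,0,30]],
])

```text
clock: 6.88
eef_pos: [0.5892, -0.214, 0.1314]
tool_rot: [0.584, 0.812, 0.001, 0.002]
ft_force: [0.3, 1.0, 8.0]
grip_width: 0.0556
grasp_force: 64.4
```

```bash
python3 - <<'E'
from workcell import vision,monitor
from h import *
s=vision.camera("scene"); o=monitor.get_obs(); print(o["eef_pos"],o["ft_force"],o["grip_width"])
a=cv2.resize(s["color"][180:260,370:450],None,fx=7,fy=7,interpolation=cv2.INTER_CUBIC)
cv2.imwrite("pics/c6.png",a[:,:,::-1])
E
```

```text
[ 0.58920915 -0.21402566  0.13140896] [0.7087099  1.42404021 7.16914965] 0.055411033583910224
```

View pics/c6.png

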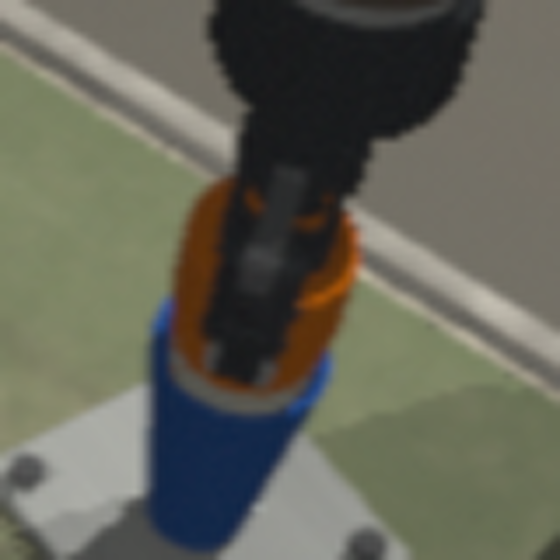

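About half the white band (rows 360–410) shows above the near rim of the holder. The computed height is +2 mm and the force is 7 N. I'll release and retreat upward.

>>> move_arm([
  [[0,0,0,0,100],[0,0,0,0,100],[0,0,0,0,100],[0,0,0,0,100]],
])

```text
clock: 7.42
eef_pos: [0.5873, -0.2142, 0.1289]
tool_rot: [0.584, 0.811, -0.0, -0.0]
ft_force: [0.1, 0.8, -0.7]
grip_width: 0.0857
grasp_force: 0.0
```

>>> move_arm([
  [[0,0,0.02,0,100],[0,0,0.05,0,100],[0,0,0.09,0,100],[-0.03,0.04,0.13,0,100],[-0.06,0.09,0.13,0,100]],
])

```text
clock: 8.05
eef_pos: [0.5291, -0.1245, 0.2626]
tool_rot: [0.585, 0.811, 0.001, 0.003]
ft_force: [0.7, 1.3, 1.2]
grip_width: 0.0853
grasp_force: 0.0
```

>>> move_arm([
  [[-0.03,0.05,0,0,100],[-0.06,0.1,0,0,100],[-0.09,0.15,0,0,100],[-0.09,0.15,0,0,100]],
])

```text
clock: 8.55
eef_pos: [0.4356, 0.0283, 0.2598]
tool_rot: [0.582, 0.813, 0.0, -0.0]
ft_force: [0.5, 0.2, -0.7]
grip_width: 0.0853
grasp_force: 0.0
```

```bash
python3 - <<'E'
from workcell import vision,monitor
from h import *
s=vision.camera("scene"); t=vision.camera("top"); o=monitor.get_obs(); print(o["eef_pos"],o["ft_force"],o["grip_width"])
b=blob(t,"orange",400,184,22); (x,y),r=cv2.minEnclosingCircle(b); print("cup rim at z .168",ray(t,x,y,.168).round(4),"diam",2000*r*(1.344-.168)/479)
f=lambda im:cv2.resize(im,None,fx=4,fy=4,interpolation=cv2.INTER_CUBIC)
cv2.imwrite("pics/c7.png",np.hstack([f(s["color"][170:270,355:455]),f(t["color"][135:235,350:450])])[:,:,::-1])
E
```

```text
[0.43768275 0.02612736 0.25969562] [ 0.0338879  -0.10598218  0.33538258] 0.08517521694917432
cup rim at z .168 [ 0.5857 -0.209   0.168 ] diam 61.52549456952759
```

View pics/c7.png

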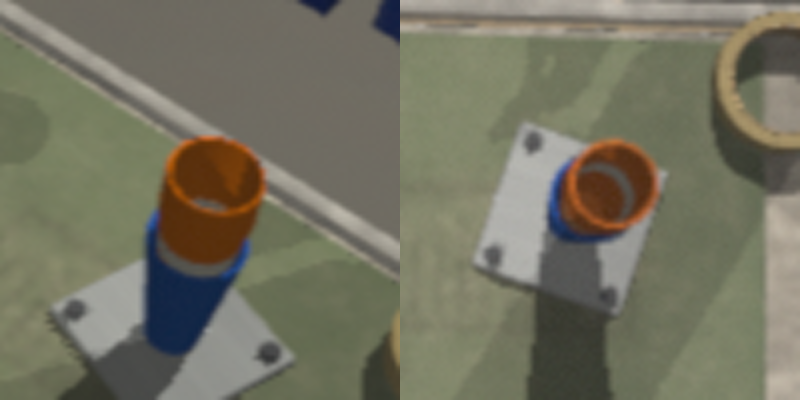

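The cup stands upright in the holder, with its mouth at (215,175) in the left panel. The holder's rim crosses the white band at about (205,265), and the cup's axis is within about 1 mm of the holder's. The gripper is clear, so I'm handing it in.

```bash
python3 -c "
from workcell import job
print(job.job_done())"
```

```text
the job is handed in; nothing more can be done
None
```

The larger orange cup is nested upright in the blue holder with the holder's rim inside its white band, the gripper has let go and moved clear, and the job is handed in; no verdict came back.

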